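# Click the condiment turntable round to the pepper mill

## Task

The round wooden condiment server on the banquet table turns in six click stops and is held by a latch bolt on its serving side. Push the latch knob outward, fully clear of the turntable, turn the turntable exactly one stop (its rim posts are there to push on), whichever way brings the wooden pepper mill round to the serving place at the latch, then push the latch knob fully home again. Do not pick up or tip the things standing on it, keep each in its own place on the turntable, and leave the wine glass, votive and bud vase alone.

Things in the scene. Friction and masses are not known exactly. Their poses are not given: they have to be found in the camera images.
- server: Fixed base of the condiment server: dark wooden disc, 250 mm across and 18 mm high, with a 56 mm wide arm reaching out to 220 mm from the centre along its own -x, the serving side, which carries the latch between two brass cheeks (tops 36 mm above the table). Origin on the table under the turning axis, z up.
- turntable (a joint): Turning of the turntable about the server's z axis, rad, positive anticlockwise from above, about 0 at the start. Spring click stops every 1.047 rad (60 degrees), each pulling in from about 5 degrees either side; between stops it turns with light friction; about 8 N at a rim post takes it out of or into a stop. At each stop one of six places, 70 mm from the axis, lies at the serving place.
- turntable_center (a point): Centre of the top face of the turntable, a wooden disc 280 mm across, 14 mm thick, top 52 mm above the table. Six upright dark wooden rim posts, 18 mm thick, 58 mm tall (tops 110 mm above the table), stand 125 mm from the axis; at joint value 0 they lie 30, 90, 150, 210, 270 and 330 degrees anticlockwise from the server's +x, midway between the places. Brass hub 28 mm across, 12 mm high.
- serving_place (a point): Fixed point on the server, 70 mm from the turning axis on the latch side (server frame x = -70 mm, y = 0), level with the turntable's top face: where the pepper mill must end.
- latch (a joint): Travel of the latch bolt in m: 0 is home (bolt in the turntable, which cannot turn), 0.025 fully out. It slides outward along the server's -x and stays where it is left (about 2 N). Its nose clears the turntable beyond 0.014. It goes home only when the turntable stands in a stop.
- latch_knob (a point): Middle of the top of the latch's upright round steel knob, 18 mm thick, which stands from 35 to 95 mm above the table and moves with the bolt; 155 mm from the turning axis along the server's -x when home, 180 mm when fully out.
- mill: Pepper mill of dark turned wood, waisted, with a small round tip, 44 mm across and 80 mm tall, standing loose on the turntable. At the start it stands one stop to one side or the other of the serving place. Origin at the centre of its underside, z up.
- jar: Straight glass jar with a steel lid, 46 mm across, 68 mm tall, loose on the turntable, one stop from the serving place on the side where the mill is not. Origin at the centre of its underside.
- dish: Small open white bowl, 52 mm across, 30 mm tall, loose on the turntable, at the serving place at the start. Origin at the centre of its underside.
- pot: White lidded pot, 50 mm across, 54 mm tall, loose on the turntable, straight across from the serving place at the start. Origin at the centre of its underside.
- wine_glass: Stemmed glass, 68 mm across, 150 mm tall, on the table. Origin at the centre of its foot. Leave alone.
- votive: Straight glass candle cup, 72 mm across, 100 mm tall, on the table. Origin at the centre of its underside. Leave alone.
- bud_vase: Brass bud vase, 72 mm across, 140 mm tall, on the table. Origin at the centre of its underside. Leave alone.

How it is judged:
By the outcome, as a careful person would: the job done as asked, in the order asked, and still so for the second after the job is handed in, with the robot touching nothing.
It also fails if it takes over 56 s, if anything falls off the work surface, if the arm or the gripper's body presses on something with over 40 N, if the wrist force passes 120 N, or if a joint passes its speed limit or range.

## Robot

A 7-joint arm with a two-finger parallel gripper is mounted at the origin on the work surface. World frame = base frame: x ahead of the robot, y to its left, z up, the work surface at z = 0. Lengths are in m, angles in rad, forces in N, time in s.
With the tool pointing down it reaches from about 0.4 to 0.85 m from the base axis. Payload 4.5 kg.
Tool frame: the origin (TCP) lies midway between the tips of the shut fingers; the grasp point (between the pads) lies hold_point_z behind it (hold_point_z is the distance from the TCP to the grasp point, in m); z points along the fingers, y is the line along which they close (so a half turn about z gives the same grasp; the last joint's range is limited). The gripper opens to 88 mm and grips with 3 to 60 N. Pads are 18 mm wide; open, the fingers measure 123 mm over their backs; the gripper's body (75 mm by 187 mm) begins 45 mm behind the grasp point.
Start: joints at [-1.069, 0.689, -0.195, 1.565, 0.157, 0.902, -0.215], TCP at [0.282, 0.558, 0.212] pointing down, gripper open.
Joint ranges: [-3.01, 3.01], [-0.46, 2.08], [-1.47, 1.51], [0.13, 2.56], [-1, 4.14], [0.04, 2.09], [-2.66, 2.66]. Speed limits (rad/s): [2.57, 2.57, 3.14, 3.14, 3.14, 3.14, 3.14].

## Interface

Orientations are given as a unit quaternion [x, y, z, w].
In Python, from station import * gives the robot as it stands.
- The arm moves only by the tool drive_tool, never from a script. Its argument "moves" is a list of rows, each a list of 7 numbers: the turn, a rotation vector about the tool's x, y, z in degrees, then the shift along the tool's x, y, z in mm, then the closure, from -1 (fully open) to 1 (shut), so that 0 is half open. In form: [[rx, ry, rz, tx, ty, tz, grip], ...]. A call has exactly 10 rows; each row shifts and turns the commanded pose from where the row before left it, along the tool's axes as they then stand; what a row does not reach is not made up. A row lasts 1/8 s, in which the tool goes at most 62.5 mm and 10.7 degrees, less where a joint would pass 70% of its speed; a pose out of reach is approached as far as the arm can. A call is refused whole if a number of a shift passes 62.5 or a number of a turn 10.7, either way. A call with a gripper value outside its range is refused whole. The fingers move at their own pace and stop on an object; "newtons" is the grip in N (left out, the last holds). Time passes only in rows, so rows that do not move let the fingers close, or fill a call up. It gives the time, the measured TCP pose, the force, the opening and the grip force at its end, in the units of the state.
- sense(): the state, without advancing time (a new reading comes with each control period).
- grab_frame(name): name is "scene" or "side" or "wrist"; returns a dict with "frame" (384x512x3 uint8, red, green, blue), "mtx" (3x3 intrinsics, pixels), "world_from_camera" (4x4, takes a point from camera to world coordinates); the wrist camera has in their place "mount" (4x4, takes a point from camera to tool coordinates, whose origin is the TCP and whose axes are the flange's). Camera axes: x right, y down, z forward; pixel columns grow to the right and rows downward; lengths in m; the calibration is good to about 2 mm. A picture is of the moment at which its call begins: read the wrist's pose just before it. There is no depth.
- job_done(): hands the job in; it is judged then, once.
The state is a dict: "time": time; "q": joint angles; "joint_velocities": joint speeds; "joint_efforts": joint torques, N m; "ee_pos": TCP position; "orientation": TCP orientation; "contact_force": force on the tool from outside, world axes, zero at the start; "wrist_torque": the same for the moment, N m; "finger_gap": finger opening in m; "gripper_force": force on a finger pad.
Only numpy, scipy, OpenCV 4.12 (cv2) and the standard library are available. Lean on these libraries where they do the work, as an engineer would, in place of code of your own. Each camera call takes 0.05 s, during which the arm holds its last target. There are 200 camera calls.

## Working session

There is one attempt and no reset: what is moved stays moved. The work goes in short steps, Python scripts to look and compute and a tool call to move; the robot and the scene stay as the last step left them, time stands still between calls to the robot, and variables do not carry over. Pictures are saved under pics/ and viewed, at most 10 in all, crops included, and the job is handed in when it is done.

Besides the shell and the picture viewer there is one more tool, called after "Call:" as name(argument=value, ...) on one line, values as JSON. drive_tool: Moves the arm, as the interface text tells. Its arguments: {"type":"object","properties":{"moves":{"type":"array"},"newtons":{"type":"number"}},"required":["moves"]}

```bash
mkdir -p pics; python3 - <<'E'
from station import *
import cv2,numpy as np
s=sense();print(s)
for n in("scene","side"):
    f=grab_frame(n);cv2.imwrite(f"pics/{n}0.png",cv2.resize(f["frame"][:,:,::-1],(800,600),interpolation=cv2.INTER_CUBIC))
    np.savez(f"pics/{n}.npz",K=f["mtx"],T=f["world_from_camera"]);print(f["mtx"],f["world_from_camera"])
E
```

```text
{'time': 0.0, 'q': array([-1.06919268,  0.68998906, -0.19452119,  1.56634161,  0.15732428,
        0.90248445, -0.21510135]), 'joint_velocities': array([ 0.00082852, -0.0003762 ,  0.00011063,  0.00033783,  0.00046793,
       -0.00073626, -0.00013341]), 'joint_efforts': array([ 8.39677559e-04, -5.27554071e+01, -1.26672439e+00, -1.53435820e+01,
       -5.26903197e-02,  6.62354840e-03,  1.72882551e-04]), 'ee_pos': array([0.28157284, 0.55722087, 0.21070774]), 'orientation': array([ 2.31724473e-01,  9.72781031e-01, -9.02923948e-04, -1.40872781e-04]), 'contact_force': array([ 0.22464175, -0.1100111 , -0.2193966 ]), 'wrist_torque': array([-0.04119452, -0.02154451,  0.01306478]), 'gripper_force': 0.0, 'finger_gap': 0.08821703520101273}
[[385.77702401   0.         256.97860761]
 [  0.         385.77702401 190.64977913]
 [  0.           0.           1.        ]] [[-0.70930789  0.59701531 -0.3747733   0.95124661]
 [ 0.70486611  0.6058417  -0.36894391  0.3799752 ]
 [ 0.00678813 -0.52585982 -0.85054416  0.98379525]
 [ 0.          0.          0.          1.        ]]
[[362.89377834   0.         252.9893038 ]
 [  0.         362.89377834 190.32919263]
 [  0.           0.           1.        ]] [[ 0.86390973 -0.37957632  0.3310314   0.18534513]
 [-0.50363909 -0.64747502  0.57194735 -0.64874056]
 [-0.00276311 -0.66083123 -0.75052944  0.92648123]
 [ 0.          0.          0.          1.        ]]
```

View pics/scene0.png

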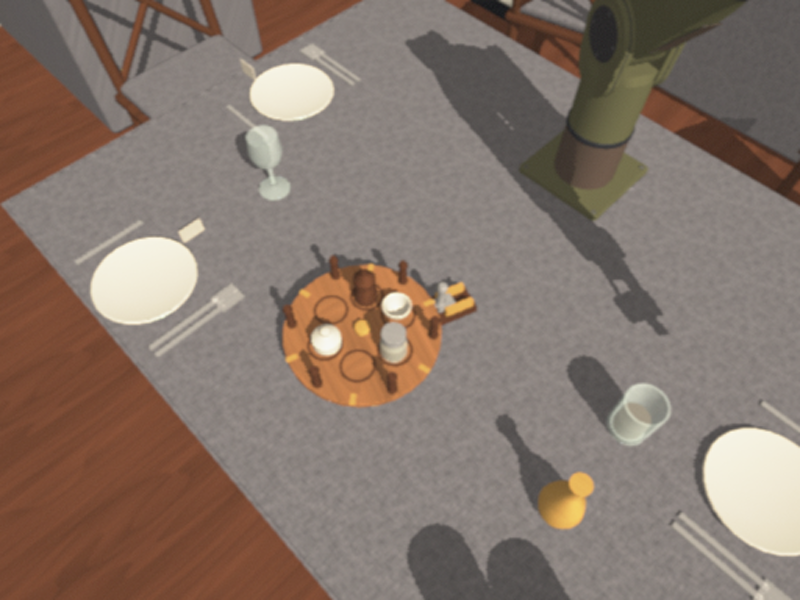

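View pics/side0.png

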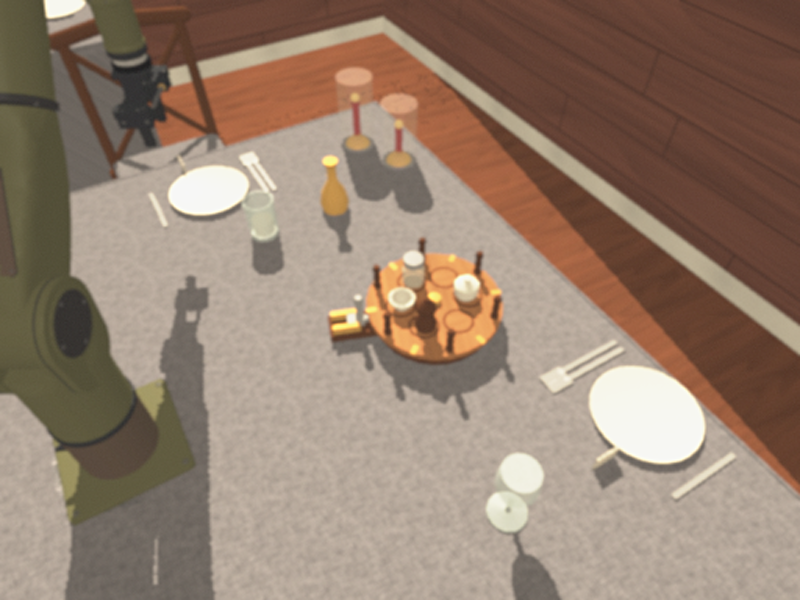

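The mill stands beside the dish at scene (364,288), with the jar on the other side at (394,342). The knob is near scene (442,290) and side (358,300). I'll enlarge both views to read the pixels.

```bash
python3 - <<'E'
import cv2
for n,(x,y) in {"scene":(172,155),"side":(200,145)}.items():
    im=cv2.imread(f"pics/{n}0.png"); im=cv2.resize(im,(512,384),interpolation=cv2.INTER_AREA)
    cv2.imwrite(f"pics/{n}c.png",cv2.resize(im[y:y+105,x:x+140],(700,525),interpolation=cv2.INTER_CUBIC))
E
```

```text
(no output)
```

View pics/scenec.png

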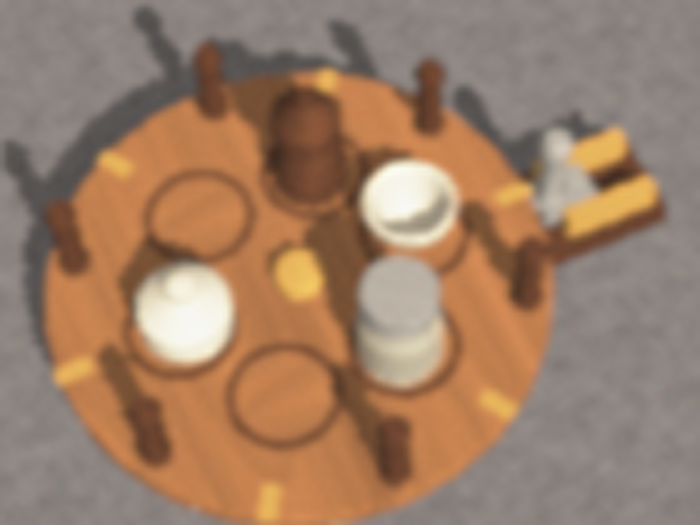

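View pics/sidec.png

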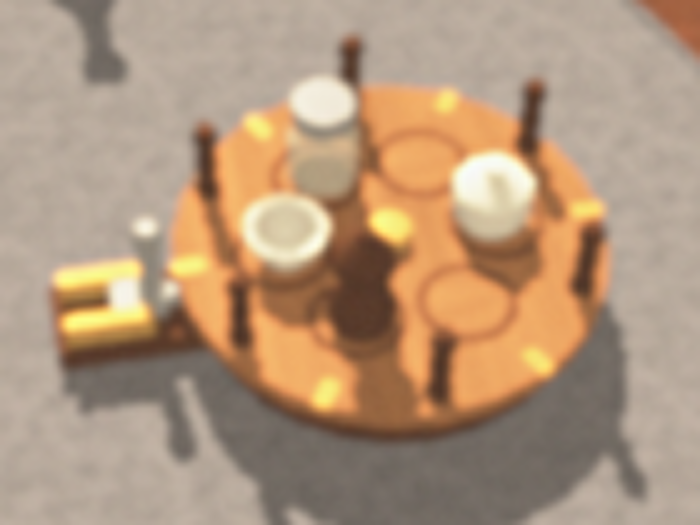

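Both crops agree: the mill lies between the posts at 210° and 270°, so the turntable must turn −60° (clockwise from above). I'll fit the pose from the post tops and the knob.

```bash
cat > geo.py <<'E'
import numpy as np
from scipy.optimize import least_squares
cam={n:np.load(f"pics/{n}.npz") for n in("scene","side")}
off={"scene":(172,155),"side":(200,145)}
def proj(n,P):
    T=cam[n]["T"];c=(np.asarray(P)-T[:3,3])@T[:3,:3];u=c@cam[n]["K"].T;return u[:,:2]/u[:,2:]
def pix(n,p): return (np.asarray(p,float)+.5)/5-.5+off[n]
def tri(a,b):
    return least_squares(lambda P:np.r_[proj("scene",[P])[0]-a,proj("side",[P])[0]-b],[.5,0,.1]).x
E
python3 - <<'E'
from geo import *
sc=pix("scene",[(430,68),(529,248),(395,428),(147,408),(62,210),(207,50),(558,138)])
sd=pix("side",[(239,286),(205,131),(350,45),(534,90),(592,230),(443,342),(146,226)])
ang=np.radians([210,150,90,30,330,270,180]);r=np.r_[[.125]*6,.155];z=np.r_[[.106]*6,.095]
def pts(v): return np.c_[v[0]+r*np.cos(ang+v[2]),v[1]+r*np.sin(ang+v[2]),z]
f=lambda v:np.r_[(proj("scene",pts(v))+v[3:5]-sc).ravel(),(proj("side",pts(v))+v[5:7]-sd).ravel(),v[3:]*.3]
b=min((least_squares(f,[.5,.05,y,0,0,0,0]) for y in np.arange(-3,3,1)),key=lambda r:r.cost)
print(b.x,b.cost,np.degrees(b.x[2]));print(f(b.x)[:28].reshape(-1,2).round(1).tolist())
print(pts(b.x).round(4).tolist())
q=lambda p:(np.array(p)+.5)/1.5625-.5
for nm,a,c in[("wine rim",(265,140),(520,475)),("wine foot",(275,188),(508,512)),("votive",(645,405),(259,203)),("vase tip",(581,484),(330,161))]:
    print(nm,tri(q(a),q(c)).round(3))
E
```

```text
[ 0.63492567 -0.02789148 -0.34421799 -0.01207487 -0.00817964  0.04537588
  0.42632442] 1.6896726860518374 -19.72223831708298
[[0.2, 0.3], [0.7, -0.1], [-0.1, -0.3], [-0.5, -0.4], [-0.2, 0.1], [0.1, 0.6], [-0.3, -0.3], [-0.2, -0.6], [-0.2, 0.5], [0.1, 0.1], [0.1, -0.2], [0.1, 0.4], [0.1, -0.7], [-0.1, 0.4]]
[[0.5119, -0.0502, 0.106], [0.5541, 0.0675, 0.106], [0.6771, 0.0898, 0.106], [0.7579, -0.0056, 0.106], [0.7157, -0.1233, 0.106], [0.5927, -0.1456, 0.106], [0.489, 0.0244, 0.095]]
wine rim [ 0.515 -0.435  0.139]
wine foot [ 0.517 -0.438  0.   ]
votive [0.427 0.401 0.092]
vase tip [0.615 0.403 0.137]
```

```bash
cat >> geo.py <<'E'
C=np.array([.635,-.028]);YAW=-.3442
def sp(r,deg): a=np.radians(deg)+YAW; return C+r*np.array([np.cos(a),np.sin(a)])
def go(xy,z,xhead=None):
    """print shift in tool axes (mm) to reach xy,z and rz (deg, tool) to put tool x at world heading"""
    from station import sense
    from scipy.spatial.transform import Rotation as R
    s=sense();M=R.from_quat(s["orientation"]).as_matrix()
    h=np.degrees(np.arctan2(M[1,0],M[0,0]));d=np.r_[xy,z]-s["ee_pos"]
    rz=0 if xhead is None else -((xhead-h+180)%360-180)
    M2=M@R.from_euler("z",rz,degrees=True).as_matrix()
    v=s["ee_pos"][:2]-C
    print("t",round(s["time"],2),"tcp",s["ee_pos"].round(4),"head",h.round(1),"tilt",M[:,2].round(3),"r,ang",np.hypot(*v).round(4),(np.degrees(np.arctan2(v[1],v[0])-YAW)%360).round(1),"F",s["contact_force"].round(1))
    print(" rz",round(rz,1),"then shift mm",(M2.T@d*1000).round(1),"| shift w/o turn",(M.T@d*1000).round(1))
E
python3 - <<'E'
from geo import *
import station
print([ (k,getattr(station,k)) for k in dir(station) if "hold" in k.lower()])
go(sp(.133,180),.17,180+np.degrees(YAW))
E
```

```text
[('hold_point_z', 0.0187)]
t 0.1 tcp [0.2816 0.5573 0.2108] head 153.2 tilt [-0.001 -0.002 -1.   ] r,ang 0.6837 140.8 F [-0.2  0.  -0.1]
 rz -7.1 then shift mm [-397.2 -431.6   41.5] | shift w/o turn [-447.3 -379.4   41.5]
```

Call:
drive_tool(moves=[[0, 0, -7.1, 0, 0, 0, 1], [0, 0, 0, -22, -24, 0, 1], [0, 0, 0, -30, -32, 0, 1], [0, 0, 0, -30, -32, 0, 1], [0, 0, 0, -30, -32, 0, 1], [0, 0, 0, -30, -32, 0, 1], [0, 0, 0, -30, -32, 0, 1], [0, 0, 0, -30, -32, 0, 1], [0, 0, 0, -30, -32, 0, 1], [0, 0, 0, -30, -32, 0, 1]])

```text
time: 1.35
ee_pos: [0.4344, 0.2045, 0.2113]
orientation: [0.171, 0.985, -0.0, -0.0]
contact_force: [0.3, 0.2, 0.3]
finger_gap: 0.0006
gripper_force: 0.0
```

```bash
python3 -c "
from geo import *
go(sp(.133,180),.12,160.3)"
```

```text
t 1.35 tcp [0.4344 0.2045 0.2113] head 160.3 tilt [-0. -0. -1.] r,ang 0.3071 150.5 F [0.3 0.2 0.3]
 rz 0.0 then shift mm [-134.3 -151.2   91.3] | shift w/o turn [-134.3 -151.2   91.3]
```

Call:
drive_tool(moves=[[0, 0, 0, -25, -28, 0, 1], [0, 0, 0, -25, -28, 0, 1], [0, 0, 0, -25, -28, 10, 1], [0, 0, 0, -25, -28, 15, 1], [0, 0, 0, -20, -23, 20, 1], [0, 0, 0, -14, -16, 20, 1], [0, 0, 0, 0, 0, 20, 1], [0, 0, 0, 0, 0, 6, 1], [0, 0, 0, 0, 0, 0, 1], [0, 0, 0, 0, 0, 0, 1]])

```text
time: 2.6
ee_pos: [0.5097, 0.0191, 0.1212]
orientation: [0.171, 0.985, 0.0, 0.001]
contact_force: [-0.5, -0.1, -0.2]
finger_gap: 0.0003
gripper_force: 0.0
```

```bash
python3 - <<'E'
from geo import *
from station import *
import cv2
go(sp(.134,180),.07,160.3)
a=grab_frame("side")["frame"][135:240,190:330];b=grab_frame("scene")["frame"][145:250,185:325]
cv2.imwrite("pics/p5.png",np.hstack([cv2.resize(i[:,:,::-1],(400,300),interpolation=cv2.INTER_CUBIC) for i in(a,b)]))
E
```

```text
t 2.6 tcp [0.5097 0.0191 0.1212] head 160.3 tilt [ 0.001  0.    -1.   ] r,ang 0.1338 179.1 F [-0.5 -0.1 -0.2]
 rz 0.0 then shift mm [ 0.2 -2.1 51.2] | shift w/o turn [ 0.2 -2.1 51.2]
```

View pics/p5.png

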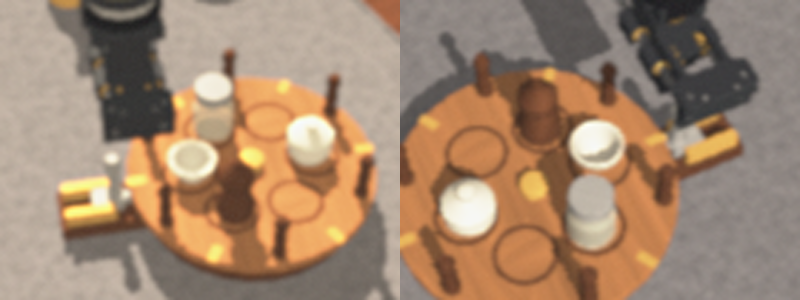

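The gripper hangs over the rim just inboard of the knob (side crop knob at (112,160)), but the fingers are hard to make out. I'll project the TCP to check the image against the geometry.

```bash
python3 - <<'E'
from geo import *
for n,o in(("side",(190,135)),("scene",(185,145))):
    p=proj(n,[[.5097,.0191,.1212],[.5097,.0191,.185],[.489,.0244,.095]]);print(n,((p-o+.5)*400/140).round(0).tolist())
E
```

```text
side [[130.0, 137.0], [128.0, 95.0], [112.0, 158.0]]
scene [[264.0, 101.0], [267.0, 62.0], [281.0, 107.0]]
```

Call:
drive_tool(moves=[[0, 0, 0, -3, -2, 5, 1], [0, 0, 0, 0, 0, 15, 1], [0, 0, 0, 0, 0, 20, 1], [0, 0, 0, 0, 0, 11, 1], [0, 0, 0, 0, 0, 0, 1], [0, 0, 0, 4, 0, 0, 1], [0, 0, 0, 4, 0, 0, 1], [0, 0, 0, 4, 0, 0, 1], [0, 0, 0, 4, 0, 0, 1], [0, 0, 0, 4, 0, 0, 1]])

```text
time: 3.95
ee_pos: [0.4924, 0.0226, 0.0696]
orientation: [0.171, 0.985, 0.0, 0.0]
contact_force: [0.0, 0.3, -0.5]
finger_gap: 0.0003
gripper_force: 0.0
```

```bash
python3 -c "
from geo import *
go(sp(.162,180),.07,160.3)"
```

```text
t 3.95 tcp [0.4924 0.0226 0.0696] head 160.3 tilt [ 0.  0. -1.] r,ang 0.1513 180.2 F [ 0.   0.3 -0.5]
 rz 0.0 then shift mm [10.7  0.5 -0.4] | shift w/o turn [10.7  0.5 -0.4]
```

Call:
drive_tool(moves=[[0, 0, 0, 4, 0, 0, 1], [0, 0, 0, 3, 0, 0, 1], [0, 0, 0, 2, 0, 0, 1], [0, 0, 0, 1, 0, 0, 1], [0, 0, 0, 1, 0, 0, 1], [0, 0, 0, 1, 0, 0, 1], [0, 0, 0, 1, 0, 0, 1], [0, 0, 0, 0, 0, 0, 1], [0, 0, 0, 0, 0, 0, 1], [0, 0, 0, 0, 0, 0, 1]])

```text
time: 5.2
ee_pos: [0.4805, 0.0269, 0.0695]
orientation: [0.171, 0.985, 0.0, 0.0]
contact_force: [0.5, -0.0, -0.1]
finger_gap: 0.0005
gripper_force: 0.0
```

```bash
python3 - <<'E'
from geo import *
from station import *
import cv2
go(sp(.162,180),.07,160.3)
a=grab_frame("side")["frame"][135:240,190:330];b=grab_frame("scene")["frame"][145:250,185:325]
cv2.imwrite("pics/p6.png",np.hstack([cv2.resize(i[:,:,::-1],(400,300),interpolation=cv2.INTER_CUBIC) for i in(a,b)]))
for n,o in(("side",(190,135)),("scene",(185,145))):
    P=[np.r_[sp(r,180),.095] for r in (.155,.18)]
    print(n,((proj(n,P)-o+.5)*400/140).round(0).tolist())
E
```

```text
t 5.2 tcp [0.4805 0.0269 0.0695] head 160.3 tilt [ 0.  0. -1.] r,ang 0.164 180.2 F [ 0.5 -0.  -0.1]
 rz -0.0 then shift mm [-2.   0.5 -0.5] | shift w/o turn [-2.   0.5 -0.5]
side [[112.0, 158.0], [89.0, 161.0]]
scene [[281.0, 107.0], [304.0, 98.0]]
```

View pics/p6.png

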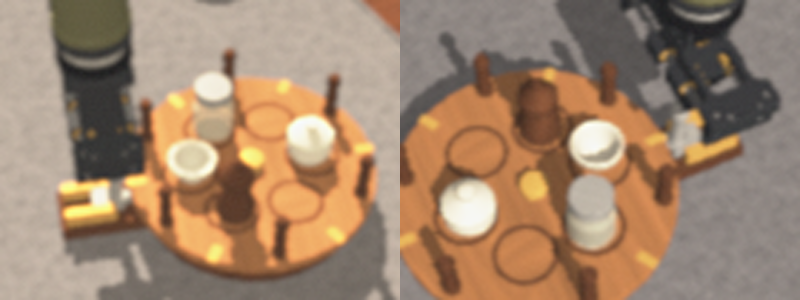

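Call:
drive_tool(moves=[[0, 0, 0, 1, 0, 0, 1], [0, 0, 0, 1, 0, 0, 1], [0, 0, 0, 1, 0, 0, 1], [0, 0, 0, 1, 0, 0, 1], [0, 0, 0, 0, 0, 0, 1], [0, 0, 0, 0, 0, 0, 1], [0, 0, 0, 0, 0, 0, 1], [0, 0, 0, 0, 0, 0, 1], [0, 0, 0, 0, 0, 0, 1], [0, 0, 0, 0, 0, 0, 1]])

```text
time: 6.55
ee_pos: [0.4767, 0.0282, 0.0695]
orientation: [0.171, 0.985, 0.0, 0.0]
contact_force: [-1.4, 0.3, 0.3]
finger_gap: 0.0006
gripper_force: 0.0
```

The force reads almost nothing, so I'll look with the wrist camera.

```bash
python3 - <<'E'
from geo import *
from station import *
import cv2
go(sp(.162,180),.07,160.3)
f=grab_frame("wrist")
cv2.imwrite("pics/w7.png",f["frame"][:,:,::-1]);print(f["mtx"],f["mount"])
for i in range(4): grab_frame("side"); print(sense()["contact_force"].round(1))
E
```

```text
t 6.55 tcp [0.4767 0.0282 0.0695] head 160.3 tilt [ 0.  0. -1.] r,ang 0.168 180.2 F [-1.4  0.3  0.3]
 rz 0.0 then shift mm [-6.   0.5 -0.5] | shift w/o turn [-6.   0.5 -0.5]
[[318.64090712   0.         254.63538113]
 [  0.         318.64090712 194.88134095]
 [  0.           0.           1.        ]] [[ 4.00673435e-05 -9.55142768e-01 -2.96145726e-01  7.58819502e-02]
 [ 9.99999591e-01 -2.29372623e-04  8.75079079e-04  1.62205660e-03]
 [-9.03753175e-04 -2.96145640e-01  9.55142368e-01 -1.72399368e-01]
 [ 0.00000000e+00  0.00000000e+00  0.00000000e+00  1.00000000e+00]]
[ 0.1 -0.1  0.4]
[ 0.3 -0.6  0.6]
[ 0.4 -0.3 -0.2]
[0.  0.6 1. ]
```

View pics/w7.png

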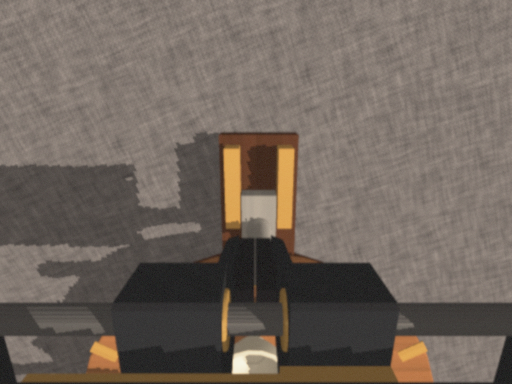

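```bash
python3 - <<'E'
from geo import *
import cv2
for r in (.155,.165,.175,.185,.195,.205,.22):
    P=[np.r_[sp(r,180),.032]]
    a=proj("side",P)[0];b=proj("scene",P)[0]
    print(r,"sidec",((a-(200,145)+.5)*5).round(0),"scenec",((b-(172,155)+.5)*5).round(0),"p6side",((a-(190,135)+.5)*400/140).round(0),"p6scene",((b-(185,145)+.5)*400/140).round(0)+[400,0])
E
```

```text
0.155 sidec [151. 292.] scenec [550. 197.] p6side [115. 195.] p6scene [677. 141.]
0.165 sidec [136. 294.] scenec [565. 190.] p6side [106. 197.] p6scene [686. 137.]
0.175 sidec [120. 296.] scenec [580. 184.] p6side [ 97. 198.] p6scene [695. 134.]
0.185 sidec [104. 299.] scenec [596. 178.] p6side [ 88. 199.] p6scene [703. 130.]
0.195 sidec [ 89. 301.] scenec [611. 172.] p6side [ 79. 201.] p6scene [712. 127.]
0.205 sidec [ 73. 303.] scenec [626. 166.] p6side [ 70. 202.] p6scene [721. 123.]
0.22 sidec [ 50. 307.] scenec [649. 157.] p6side [ 57. 204.] p6scene [734. 118.]
```

```bash
python3 - <<'E'
from geo import *
from station import *
import cv2
im0={n:cv2.resize(cv2.imread(f"pics/{n}0.png"),(512,384),interpolation=cv2.INTER_AREA) for n in("scene","side")}
for n in("side","scene"):
    f=grab_frame(n)["frame"][:,:,::-1]
    for r in np.arange(.14,.226,.005):
        p=proj(n,[np.r_[sp(r,180),.032],np.r_[sp(r,180),.09]]).astype(np.float32)
        s=lambda im:[cv2.getRectSubPix(im,(1,1),tuple(map(float,q)))[0,0].tolist() for q in p]
        print(n,round(r,3),"init",s(im0[n]),"now",s(np.ascontiguousarray(f)))
E
```

```text
side 0.14 init [[179, 207, 227], [142, 170, 211]] now [[189, 216, 233], [54, 55, 57]]
side 0.145 init [[186, 211, 223], [154, 170, 184]] now [[193, 220, 229], [56, 58, 59]]
side 0.15 init [[143, 161, 172], [182, 205, 216]] now [[146, 166, 177], [54, 54, 56]]
side 0.155 init [[123, 137, 146], [207, 230, 238]] now [[127, 142, 151], [54, 54, 55]]
side 0.16 init [[143, 162, 174], [181, 204, 217]] now [[146, 165, 178], [52, 53, 54]]
side 0.165 init [[204, 226, 234], [151, 168, 181]] now [[211, 232, 240], [53, 54, 56]]
side 0.17 init [[230, 242, 246], [151, 163, 177]] now [[234, 244, 247], [54, 54, 56]]
side 0.175 init [[229, 242, 246], [152, 166, 179]] now [[234, 244, 247], [53, 55, 55]]
side 0.18 init [[185, 213, 226], [156, 170, 184]] now [[194, 221, 233], [54, 55, 55]]
side 0.185 init [[87, 121, 154], [159, 172, 186]] now [[88, 122, 156], [54, 55, 55]]
side 0.19 init [[56, 98, 137], [157, 171, 184]] now [[57, 100, 139], [53, 54, 54]]
side 0.195 init [[57, 98, 136], [156, 170, 185]] now [[60, 99, 139], [54, 56, 59]]
side 0.2 init [[56, 96, 134], [158, 171, 185]] now [[58, 99, 135], [108
[... 1280 characters left out ...]
3]] now [[67, 81, 103], [53, 52, 53]]
scene 0.19 init [[46, 69, 105], [122, 127, 135]] now [[43, 55, 73], [60, 58, 58]]
scene 0.195 init [[43, 64, 97], [126, 130, 137]] now [[45, 45, 48], [64, 63, 65]]
scene 0.2 init [[44, 64, 98], [133, 137, 145]] now [[59, 58, 57], [84, 85, 88]]
scene 0.205 init [[47, 69, 108], [134, 138, 146]] now [[64, 62, 63], [90, 91, 94]]
scene 0.21 init [[65, 81, 116], [136, 140, 148]] now [[63, 62, 62], [87, 87, 90]]
scene 0.215 init [[113, 119, 135], [133, 137, 144]] now [[64, 62, 64], [91, 93, 96]]
scene 0.22 init [[132, 137, 144], [130, 135, 143]] now [[78, 77, 80], [85, 87, 89]]
scene 0.225 init [[134, 138, 146], [128, 133, 141]] now [[74, 74, 75], [67, 67, 67]]
```

The bolt has not moved, yet the finger now reads as outside the knob. I'll enlarge the wrist picture.

```bash
python3 - <<'E'
import cv2
im=cv2.imread("pics/w7.png")[170:384,120:400]
im=cv2.convertScaleAbs(im,alpha=1.6,beta=15)
cv2.imwrite("pics/w8.png",cv2.resize(im,(784,599),interpolation=cv2.INTER_CUBIC))
E
```

```text
(no output)
```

View pics/w8.png

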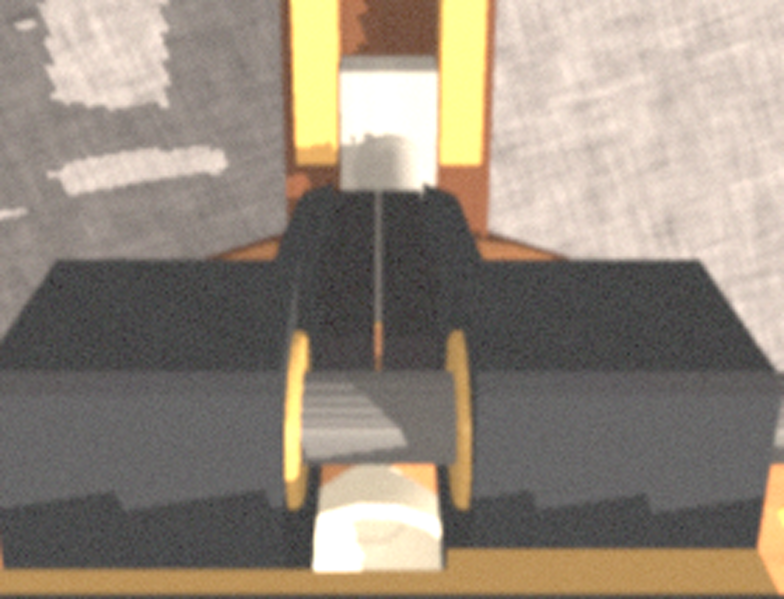

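The steel of the knob shows through the finger seam, still in its home place. So the fingers passed over it, which suggests the real tips sit above the nominal TCP. I'll check that against the first side picture, then plan the retreat.

```bash
python3 - <<'E'
from geo import *
c=np.array([.2816,.5573,.2108]);y=np.array([.451,.893,0])
for dz in(0,.028,.06):
    print(dz,[((proj("side",[c+y*s*.053+[0,0,dz]])[0]+.5)*1.5625).round(0).tolist() for s in(-1,0,1)])
go(sp(.129,180),.105,160.3)
E
```

```text
0 [[156.0, 157.0], [161.0, 143.0], [166.0, 130.0]]
0.028 [[151.0, 146.0], [157.0, 132.0], [162.0, 119.0]]
0.06 [[146.0, 133.0], [152.0, 119.0], [157.0, 106.0]]
t 6.9 tcp [0.4767 0.0282 0.0695] head 160.3 tilt [ 0.  0. -1.] r,ang 0.168 180.2 F [1.  0.6 0.4]
 rz -0.0 then shift mm [-39.    0.5 -35.5] | shift w/o turn [-39.    0.5 -35.5]
```

Call:
drive_tool(moves=[[0, 0, 0, 0, 0, -10, 1], [0, 0, 0, -10, 0, 0, 1], [0, 0, 0, -10, 0, 0, 1], [0, 0, 0, -10, 0, 0, 1], [0, 0, 0, -9, 0, 0, 1], [0, 0, 0, 0, 0, 10, 1], [0, 0, 0, 0, 0, 10, 1], [0, 0, 0, 0, 0, 3, 1], [0, 0, 0, 0, 0, 0, 1], [0, 0, 0, 0, 0, 0, 1]])

```text
time: 8.15
ee_pos: [0.5134, 0.0152, 0.0566]
orientation: [0.171, 0.985, 0.0, 0.0]
contact_force: [-0.1, -1.0, 0.2]
finger_gap: 0.0005
gripper_force: 0.0
```

```bash
python3 - <<'E'
from geo import *
from station import *
import cv2
go(sp(.150,180),.05,160.3)
a=grab_frame("wrist")["frame"][:,:,::-1];b=grab_frame("scene")["frame"][145:250,185:325,::-1]
a=cv2.convertScaleAbs(a[180:384,120:392],alpha=1.6,beta=15)
cv2.imwrite("pics/p9.png",np.hstack([cv2.resize(i,(400,300),interpolation=cv2.INTER_CUBIC) for i in(a,b)]))
E
```

```text
t 8.15 tcp [0.5134 0.0152 0.0566] head 160.3 tilt [ 0.  0. -1.] r,ang 0.1291 180.2 F [-0.1 -1.   0.2]
 rz 0.0 then shift mm [20.9  0.4  6.6] | shift w/o turn [20.9  0.4  6.6]
```

View pics/p9.png

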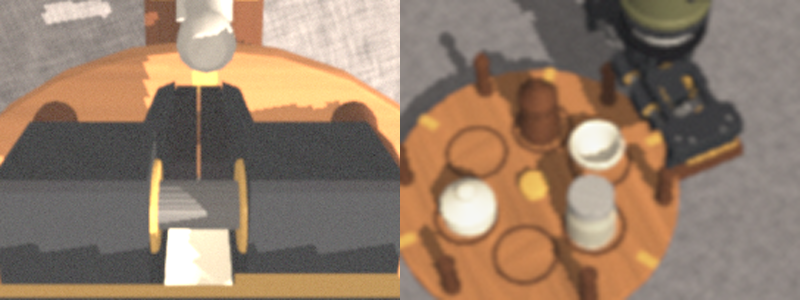

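The knob is clearly outboard of the fingers, at left-crop (207,45), with fingertips at row 85. I'll go 9 mm lower and push outward.

Call:
drive_tool(moves=[[0, 0, 0, 0, 0, 3, 1], [0, 0, 0, 0, 0, 3, 1], [0, 0, 0, 0, 0, 3, 1], [0, 0, 0, 3, 0, 0, 1], [0, 0, 0, 3, 0, 0, 1], [0, 0, 0, 3, 0, 0, 1], [0, 0, 0, 3, 0, 0, 1], [0, 0, 0, 3, 0, 0, 1], [0, 0, 0, 3, 0, 0, 1], [0, 0, 0, 2, 0, 0, 1]])

```text
time: 9.5
ee_pos: [0.4945, 0.0219, 0.0476]
orientation: [0.171, 0.985, 0.0, 0.0]
contact_force: [1.3, -1.2, 0.2]
finger_gap: 0.0003
gripper_force: 0.8
```

```bash
cat > bolt.py <<'E'
from geo import *
from station import *
import cv2
def bolt():
    "outer end of bolt (r, m) from side view along latch line, z=.032"
    f=np.ascontiguousarray(grab_frame("side")["frame"]);rs=np.arange(.165,.222,.001)
    p=proj("side",np.array([np.r_[sp(r,180),.032] for r in rs]))
    b=[cv2.getRectSubPix(f,(1,1),tuple(map(float,q)))[0,0,2] for q in p]
    print("bolt blue",list(map(int,b[::3])), "edge r",next((round(r,3) for r,v in zip(rs[8:],b[8:]) if v<150),None))
E
python3 -c "
from bolt import *
go(sp(.162,180),.045,160.3);bolt()"
```

```text
t 9.5 tcp [0.4945 0.0219 0.0476] head 160.3 tilt [ 0.  0. -1.] r,ang 0.1491 180.2 F [ 1.3 -1.2  0.2]
 rz 0.0 then shift mm [12.9  0.5  2.6] | shift w/o turn [12.9  0.5  2.6]
bolt blue [102, 99, 103, 128, 179, 225, 235, 235, 230, 190, 126, 76, 57, 58, 58, 59, 67, 88, 122] edge r 0.173
```

The bolt is moving now (about 12 mm, at about 2 N). I'll push it on to the end stop.

Call:
drive_tool(moves=[[0, 0, 0, 3, 0, 0, 1], [0, 0, 0, 3, 0, 0, 1], [0, 0, 0, 3, 0, 0, 1], [0, 0, 0, 2, 0, 0, 1], [0, 0, 0, 1, 0, 0, 1], [0, 0, 0, 0.5, 0, 0, 1], [0, 0, 0, 0.5, 0, 0, 1], [0, 0, 0, 0, 0, 0, 1], [0, 0, 0, 0, 0, 0, 1], [0, 0, 0, 0, 0, 0, 1]])

```text
time: 10.8
ee_pos: [0.4831, 0.026, 0.0476]
orientation: [0.171, 0.985, 0.0, 0.001]
contact_force: [3.9, -1.6, -1.3]
finger_gap: 0.0007
gripper_force: 2.6
```

```bash
python3 -c "
from bolt import *
go(sp(.162,180),.045,160.3);bolt()"
```

```text
t 10.8 tcp [0.4831 0.026  0.0476] head 160.3 tilt [ 0.001  0.    -1.   ] r,ang 0.1612 180.2 F [ 3.9 -1.6 -1.3]
 rz -0.0 then shift mm [0.8 0.5 2.6] | shift w/o turn [0.8 0.5 2.6]
bolt blue [152, 149, 136, 119, 108, 106, 107, 120, 152, 194, 223, 234, 229, 190, 128, 79, 66, 87, 121] edge r 0.173
```

The latch is fully out: the bolt end has moved from r≈0.182 to r≈0.207 and the force is rising at the stop. Next I'll lift and swing round to the 210° post.

Call:
drive_tool(moves=[[0, 0, 0, -5, 0, 0, 1], [0, 0, 0, -5, 0, 0, 1], [0, 0, 0, 0, 0, -15, 1], [0, 0, 0, 0, 0, -20, 1], [0, 0, 0, 0, 0, -20, 0], [0, 0, 0, 0, 0, -10, 0], [0, 0, -10, 0, 0, 0, 0], [0, 0, -10, 0, 0, 0, 0], [0, 0, -10, 0, 0, 0, 0], [0, 0, 0, 0, 0, 0, 0]])

```text
time: 12.1
ee_pos: [0.4911, 0.0228, 0.1121]
orientation: [-0.089, 0.996, 0.0, -0.001]
contact_force: [0.6, 0.4, 0.1]
finger_gap: 0.0439
gripper_force: 0.0
```

```bash
python3 -c "
from bolt import *
go(sp(.125,210),.112,190.3);bolt();print(sense()['finger_gap'])"
```

```text
t 12.1 tcp [0.4911 0.0228 0.1121] head -169.8 tilt [-0.001  0.001 -1.   ] r,ang 0.1526 180.3 F [0.6 0.4 0.1]
 rz -0.1 then shift mm [ -7.5 -75.6   0. ] | shift w/o turn [ -7.6 -75.6   0. ]
bolt blue [217, 207, 181, 150, 132, 126, 135, 168, 210, 229, 235, 235, 228, 188, 127, 78, 66, 87, 121] edge r 0.175
0.043913083294208045
```

Call:
drive_tool(moves=[[0, 0, 0, -1.5, -20, 0, 0], [0, 0, 0, -2, -25, 0, 0], [0, 0, 0, -2, -20, 0, 0], [0, 0, 0, -2, -10.6, 0, 0], [0, 0, 0, 0, 0, 0, 0], [0, 0, 0, 0, 0, 10, 0], [0, 0, 0, 0, 0, 15, 0], [0, 0, 0, 0, 0, 20, 0], [0, 0, 0, 0, 0, 15, 0], [0, 0, 0, 0, 0, 0, 0]])

```text
time: 13.4
ee_pos: [0.5115, -0.0498, 0.0511]
orientation: [-0.09, 0.996, 0.0, -0.001]
contact_force: [-0.1, 0.5, -0.3]
finger_gap: 0.044
gripper_force: 0.0
```

```bash
cat >> bolt.py <<'E'
def table():
    "turntable angle (deg) by matching bright gold rim marks in scene/side at r=.128,z=.052, modulo 60 -> uses 6 marks"
    best={}
    for n in("scene","side"):
        f=np.ascontiguousarray(grab_frame(n)["frame"]).astype(np.float32)
        sc=[]
        for a in np.arange(-35,35,.5):
            p=proj(n,np.array([np.r_[sp(.131,k*60+a),.053] for k in range(6)]))
            sc.append(sum(cv2.getRectSubPix(f[:,:,1].copy(),(1,1),tuple(map(float,q)))[0,0] for q in p))
        i=int(np.argmax(sc));print(n,"mark angle mod 60:",np.arange(-35,35,.5)[i],"score",round(sc[i]),round(float(np.median(sc))))
E
python3 -c "
from bolt import *
go(sp(.125,210),.052,190.3);table()"
```

```text
t 13.4 tcp [ 0.5115 -0.0498  0.0511] head -169.6 tilt [-0.003  0.    -1.   ] r,ang 0.1254 209.7 F [-0.1  0.5 -0.3]
 rz 0.1 then shift mm [-0.4 -0.6 -0.9] | shift w/o turn [-0.4 -0.6 -0.9]
scene mark angle mod 60: 0.0 score 1092 717
side mark angle mod 60: 0.0 score 1212 844
```

Call:
drive_tool(moves=[[0, 0, 2, -0.1, 4.4, 0, 0], [0, 0, 2, -0.1, 4.4, 0, 0], [0, 0, 2, -0.1, 4.4, 0, 0], [0, 0, 1, 0, 2.2, 0, 0], [0, 0, 1, 0, 2.2, 0, 0], [0, 0, 1, 0, 2.2, 0, 0], [0, 0, 1, 0, 2.2, 0, 0], [0, 0, 1, 0, 2.2, 0, 0], [0, 0, 1, 0, 2.2, 0, 0], [0, 0, 1, 0, 2.2, 0, 0]])

```text
time: 14.75
ee_pos: [0.5105, -0.021, 0.0525]
orientation: [0.024, 1.0, 0.0, -0.0]
contact_force: [0.6, -0.8, 0.7]
finger_gap: 0.0441
gripper_force: 0.3
```

```bash
python3 -c "
from bolt import *
go(sp(.125,197),.05,177.3);table();print(sense()['finger_gap'])"
```

```text
t 14.75 tcp [ 0.5105 -0.021   0.0525] head 177.3 tilt [-0.     0.001 -1.   ] r,ang 0.1247 196.5 F [ 0.6 -0.8  0.7]
 rz -0.0 then shift mm [ 0.3 -1.1  2.5] | shift w/o turn [ 0.3 -1.1  2.5]
scene mark angle mod 60: -6.0 score 1089 691
side mark angle mod 60: -7.5 score 1078 859
0.04383630476599212
```

The table is out of its stop and following the fingers (about −7°). Continuing along the arc.

Call:
drive_tool(moves=[[0, 0, 2.5, -0.1, 5.4, 0.2, 0], [0, 0, 2.5, -0.1, 5.4, 0.2, 0], [0, 0, 2.5, -0.1, 5.4, 0.2, 0], [0, 0, 2.5, -0.1, 5.4, 0.2, 0], [0, 0, 2.5, -0.1, 5.4, 0.2, 0], [0, 0, 2.5, -0.1, 5.4, 0.2, 0], [0, 0, 2.5, -0.1, 5.4, 0.2, 0], [0, 0, 2.5, -0.1, 5.4, 0.2, 0], [0, 0, 2.5, -0.1, 5.4, 0.2, 0], [0, 0, 2.5, -0.1, 5.4, 0.2, 0]])

```text
time: 16.1
ee_pos: [0.5246, 0.0303, 0.0505]
orientation: [0.241, 0.971, -0.0, -0.0]
contact_force: [-0.5, -0.6, 0.7]
finger_gap: 0.0441
gripper_force: 0.3
```

```bash
python3 -c "
from bolt import *
go(sp(.125,171.5),.05,151.8);table()"
```

```text
t 16.1 tcp [0.5246 0.0303 0.0505] head 152.1 tilt [-0. -0. -1.] r,ang 0.1249 171.9 F [-0.5 -0.6  0.7]
 rz 0.3 then shift mm [0.1 0.9 0.5] | shift w/o turn [0.1 0.9 0.5]
scene mark angle mod 60: -30.5 score 1022 708
side mark angle mod 60: -32.0 score 1117 854
```

Call:
drive_tool(moves=[[0, 0, 2.5, -0.1, 5.4, 0, 0], [0, 0, 2.5, -0.1, 5.4, 0, 0], [0, 0, 2.5, -0.1, 5.4, 0, 0], [0, 0, 2.5, -0.1, 5.4, 0, 0], [0, 0, 2.5, -0.1, 5.4, 0, 0], [0, 0, 2.5, -0.1, 5.4, 0, 0], [0, 0, 2.5, -0.1, 5.4, 0, 0], [0, 0, 1.5, 0, 3.3, 0, 0], [0, 0, 1, 0, 2.2, 0, 0], [0, 0, 1, 0, 2.2, 0, 0]])

```text
time: 17.45
ee_pos: [0.5491, 0.0615, 0.0502]
orientation: [0.415, 0.91, -0.004, -0.002]
contact_force: [-4.1, -4.0, 3.8]
finger_gap: 0.0443
gripper_force: 3.0
```

```bash
python3 -c "
from bolt import *
go(sp(.125,144.3),.05,124.6);table()"
```

```text
t 17.45 tcp [0.5491 0.0615 0.0502] head 131.0 tilt [-0.007 -0.005 -1.   ] r,ang 0.1241 153.5 F [-4.1 -4.   3.8]
 rz 6.4 then shift mm [ 2.5 19.9  0. ] | shift w/o turn [ 0.3 20.1  0. ]
scene mark angle mod 60: 11.5 score 976 660
side mark angle mod 60: 10.0 score 1240 891
```

Resistance of about 6 N along the direction of motion fits the lead-in to the next stop. I'll continue slowly.

Call:
drive_tool(moves=[[0, 0, 1, 0, 2.2, 0, 0], [0, 0, 1, 0, 2.2, 0, 0], [0, 0, 1, 0, 2.2, 0, 0], [0, 0, 1, 0, 2.2, 0, 0], [0, 0, 0, 0, 0, 0, 0], [0, 0, 0, 0, 0, 0, 0], [0, 0, 0, 0, 0, 0, 0], [0, 0, 0, 0, 0, 0, 0], [0, 0, 0, 0, 0, 0, 0], [0, 0, 0, 0, 0, 0, 0]])

```text
time: 18.8
ee_pos: [0.5591, 0.0713, 0.0505]
orientation: [0.444, 0.896, 0.0, -0.0]
contact_force: [-0.1, -0.3, 0.6]
finger_gap: 0.0443
gripper_force: 0.0
```

```bash
python3 -c "
from bolt import *
go(sp(.125,144.3),.05,124.6);table();bolt()"
```

```text
t 18.8 tcp [0.5591 0.0713 0.0505] head 127.3 tilt [-0.  0. -1.] r,ang 0.125 147.1 F [-0.1 -0.3  0.6]
 rz 2.7 then shift mm [0.1 6.1 0.5] | shift w/o turn [-0.1  6.1  0.5]
scene mark angle mod 60: 0.0 score 938 635
side mark angle mod 60: 0.5 score 1376 898
bolt blue [217, 208, 182, 150, 132, 127, 135, 167, 210, 229, 236, 236, 228, 189, 127, 78, 66, 87, 121] edge r 0.175
```

It clicked into the stop at −60°, and there is no contact force. Now lifting and going outside the knob.

Call:
drive_tool(moves=[[0, 0, 0, 0, 0, -10, 0], [0, 0, 0, 0, 0, -20, 0], [0, 0, 0, 0, 0, -20, 0], [0, 0, 0, 0, 0, -15, 0], [0, 0, -10, 0, 0, 0, 0], [0, 0, -10, 0, 0, 0, 1], [0, 0, -10, 0, 0, 0, 1], [0, 0, -3, 0, 0, 0, 1], [0, 0, 0, 0, 0, 0, 1], [0, 0, 0, 0, 0, 0, 1]])

```text
time: 20.2
ee_pos: [0.5591, 0.0713, 0.1156]
orientation: [0.172, 0.985, -0.0, 0.0]
contact_force: [-0.9, 0.9, 0.4]
finger_gap: 0.0006
gripper_force: 0.0
```

```bash
python3 -c "
from bolt import *
go(sp(.204,180),.115,160.3);table()"
```

```text
t 20.2 tcp [0.5591 0.0713 0.1156] head 160.2 tilt [ 0. -0. -1.] r,ang 0.125 147.1 F [-0.9  0.9  0.4]
 rz -0.1 then shift mm [ 99.1 -67.9   0.6] | shift w/o turn [ 99.  -68.    0.6]
scene mark angle mod 60: 0.5 score 914 682
side mark angle mod 60: 0.5 score 1357 890
```

Call:
drive_tool(moves=[[0, 0, 0, 15, -10, 0, 1], [0, 0, 0, 22, -15, 0, 1], [0, 0, 0, 25, -17, 0, 1], [0, 0, 0, 22, -15, 0, 1], [0, 0, 0, 15, -11, 0, 1], [0, 0, 0, 0, 0, 10, 1], [0, 0, 0, 0, 0, 20, 1], [0, 0, 0, 0, 0, 20, 1], [0, 0, 0, 0, 0, 20, 1], [0, 0, 0, 0, 0, 0, 1]])

```text
time: 21.55
ee_pos: [0.4434, 0.0411, 0.044]
orientation: [0.171, 0.985, -0.0, -0.001]
contact_force: [-0.4, -0.9, 0.5]
finger_gap: 0.0003
gripper_force: 0.0
```

```bash
python3 -c "
from bolt import *
go(sp(.173,180),.045,160.3);bolt()"
```

```text
t 21.55 tcp [0.4434 0.0411 0.044 ] head 160.3 tilt [-0.001 -0.    -1.   ] r,ang 0.2037 179.9 F [-0.4 -0.9  0.5]
 rz 0.0 then shift mm [-30.7  -0.4  -1. ] | shift w/o turn [-30.7  -0.4  -1. ]
bolt blue [155, 121, 107, 103, 95, 88, 87, 101, 120, 136, 146, 151, 141, 112, 77, 56, 54, 65, 83] edge r 0.173
```

Call:
drive_tool(moves=[[0, 0, 0, -3, 0, 0, 1], [0, 0, 0, -3, 0, 0, 1], [0, 0, 0, -3, 0, 0, 1], [0, 0, 0, -3, 0, 0, 1], [0, 0, 0, -3, 0, 0, 1], [0, 0, 0, -3, 0, 0, 1], [0, 0, 0, -3, 0, 0, 1], [0, 0, 0, -3, 0, 0, 1], [0, 0, 0, -3, 0, 0, 1], [0, 0, 0, -2, 0, 0, 1]])

```text
time: 22.85
ee_pos: [0.4705, 0.0308, 0.0455]
orientation: [0.171, 0.985, 0.0, 0.0]
contact_force: [-1.1, 1.2, 1.2]
finger_gap: 0.0002
gripper_force: 0.8
```

```bash
python3 -c "
from bolt import *
go(sp(.173,180),.045,160.3);bolt()"
```

```text
t 22.85 tcp [0.4705 0.0308 0.0455] head 160.3 tilt [ 0.  0. -1.] r,ang 0.1747 180.1 F [-1.1  1.2  1.2]
 rz -0.0 then shift mm [-1.7  0.2  0.5] | shift w/o turn [-1.7  0.2  0.5]
bolt blue [124, 141, 148, 152, 152, 136, 101, 67, 52, 49, 52, 50, 48, 50, 53, 57, 67, 90, 121] edge r 0.178
```

Call:
drive_tool(moves=[[0, 0, 0, -0.5, 0, 0, 1], [0, 0, 0, -0.5, 0, 0, 1], [0, 0, 0, -0.5, 0, 0, 1], [0, 0, 0, -0.5, 0, 0, 1], [0, 0, 0, -0.5, 0, 0, 1], [0, 0, 0, -0.5, 0, 0, 1], [0, 0, 0, 0, 0, 0, 1], [0, 0, 0, 0, 0, 0, 1], [0, 0, 0, 0, 0, 0, 1], [0, 0, 0, 0, 0, 0, 1]])

```text
time: 24.15
ee_pos: [0.4729, 0.0299, 0.0455]
orientation: [0.171, 0.985, 0.0, -0.0]
contact_force: [-3.1, 1.0, 1.6]
finger_gap: 0.0008
gripper_force: 1.3
```

```bash
python3 -c "
from bolt import *
go(sp(.173,180),.045,160.3);bolt()"
```

```text
t 24.15 tcp [0.4729 0.0299 0.0455] head 160.3 tilt [-0.  0. -1.] r,ang 0.1721 180.0 F [-3.1  1.   1.6]
 rz 0.0 then shift mm [0.9 0.1 0.5] | shift w/o turn [0.9 0.2 0.5]
bolt blue [143, 149, 153, 153, 134, 103, 68, 52, 49, 51, 50, 48, 47, 51, 56, 59, 67, 89, 121] edge r 0.175
```

Call:
drive_tool(moves=[[0, 0, 0, -0.5, 0, 0, 1], [0, 0, 0, -0.5, 0, 0, 1], [0, 0, 0, -0.5, 0, 0, 1], [0, 0, 0, -0.5, 0, 0, 1], [0, 0, 0, 0, 0, 0, 1], [0, 0, 0, 0, 0, 0, 1], [0, 0, 0, 0, 0, 0, 1], [0, 0, 0, 0, 0, 0, 1], [0, 0, 0, 0, 0, 0, 1], [0, 0, 0, 0, 0, 0, 1]])

```text
time: 25.45
ee_pos: [0.473, 0.0298, 0.0455]
orientation: [0.17, 0.985, -0.0, -0.002]
contact_force: [-7.0, 2.6, 5.2]
finger_gap: -0.0001
gripper_force: 3.5
```

The tool stopped advancing and the force rose to 7.5 N, so the latch is home. Retreating outward, then up and away.

Call:
drive_tool(moves=[[0, 0, 0, 3, 0, 0, 1], [0, 0, 0, 6, 0, 0, 1], [0, 0, 0, 8, 0, 0, 1], [0, 0, 0, 0, 0, -20, 1], [0, 0, 0, 0, 0, -30, 1], [0, 0, 0, 0, 0, -30, 1], [0, 0, 0, 0, 30, -20, 1], [0, 0, 0, 0, 40, 0, 1], [0, 0, 0, 0, 40, 0, 1], [0, 0, 0, 0, 30, 0, 1]])

```text
time: 26.7
ee_pos: [0.5065, 0.1687, 0.1456]
orientation: [0.171, 0.985, 0.0, 0.0]
contact_force: [-0.7, -0.2, 0.2]
finger_gap: 0.0006
gripper_force: 0.0
```

```bash
python3 - <<'E'
from bolt import *
print(sense()["ee_pos"]);table();bolt()
a,b=[grab_frame(n)["frame"][y:y+105,x:x+140,::-1] for n,x,y in(("side",200,145),("scene",172,155))]
cv2.imwrite("pics/p10.png",np.hstack([cv2.resize(i,(400,300),interpolation=cv2.INTER_CUBIC) for i in(a,b)]))
for n,o in(("side",(200,145)),("scene",(172,155))):
    P=[np.r_[sp(.155,180),.095],np.r_[sp(.07,180),.052],np.r_[sp(.07,180),.132]]
    print(n,((proj(n,P)-o+.5)*400/140).round(0).tolist())
E
```

```text
[0.50652129 0.16872584 0.14558095]
scene mark angle mod 60: 0.0 score 1091 738
side mark angle mod 60: 0.0 score 1402 936
bolt blue [142, 147, 151, 153, 138, 104, 72, 57, 56, 56, 58, 59, 58, 57, 56, 58, 66, 86, 119] edge r 0.175
side [[83.0, 129.0], [161.0, 144.0], [162.0, 95.0]]
scene [[318.0, 78.0], [238.0, 133.0], [238.0, 89.0]]
```

View pics/p10.png

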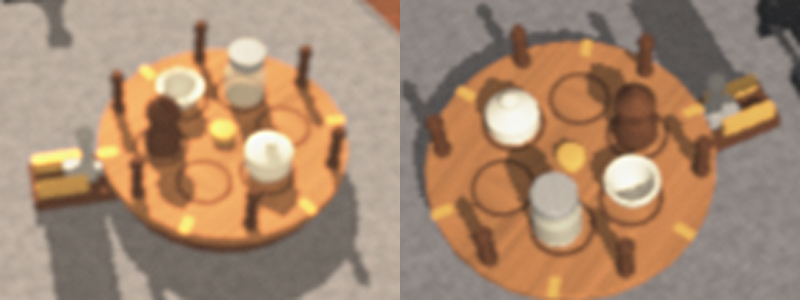

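The mill now stands at the serving place (side (162,125), scene (634,115)). The knob top at side (85,130) matches home, predicted (83,129). Everything on the turntable is upright in its own place and the arm is clear.

```bash
python3 -c "
from station import *
print(job_done())"
```

```text
the job is handed in; nothing more can be done
None
```

I handed the job in at about 27 s of robot time: the latch was pushed fully out, the turntable turned one stop clockwise so the pepper mill stands at the serving place, and the knob was pushed home again; the last pictures showed everything on the turntable upright in its own place, and the wine glass, votive and bud vase were not approached.

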